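# Lock up the carved block in the printing bed

## Robot

A 6-joint arm with a two-finger parallel gripper is mounted at the origin on the work surface. World frame = base frame: x ahead of the robot, y to its left, z up, the work surface at z = 0. Lengths are in mm, angles in rad, forces in N, time in s.
With the tool pointing down it reaches from about 350 to 925 mm from the base axis. Payload 6.4 kg.
Tool frame: the origin (TCP) lies midway between the tips of the shut fingers; the grasp point (between the pads) lies 19 mm behind it (grip_depth is the distance from the TCP to the grasp point, in mm); z points along the fingers, y is the line along which they close (so a half turn about z gives the same grasp; the last joint's range is limited). The gripper opens to 85 mm and grips with 20 to 120 N. Pads are 22 mm wide; open, the fingers measure 114 mm over their backs; the gripper's body (76 mm by 85 mm) begins 54 mm behind the grasp point. The pads swing forward as they close: fully open they stand 13 mm farther back than shut.
Start: joints at [-1.418, 0.245, 1.558, -0, 1.339, -0.174], TCP at [208.664, -615.608, 231.29] pointing down, gripper open.
Joint ranges: [-3.13, 3.13], [-1.02, 2.26], [0.13, 2.54], [-0.95, 4.09], [0.21, 2.88], [-2.74, 2.74]. Speed limits (rad/s): [2.57, 2.57, 3.14, 3.14, 3.14, 3.14].

## Interface

Orientations are given as a unit quaternion [w, x, y, z].
In Python, from bench import * gives the robot as it stands. Calls block until the motion is done:
- movep(position, orientation): joint-space move of the TCP to a pose.
- movel(position, rotation=None, feed=150, f_stop=None): straight line of the TCP; rotation=None keeps the orientation; feed is the mean speed in mm/s. With f_stop (N) it stops when the force on the tool has changed by that much, and returns True; else False.
- movej(angles): joint-space move.
- let_go() and close(squeeze=None): open the fingers fully, or close them until they stop; squeeze is the grip in N (None keeps the last).
- pause(seconds).
- solve_ik(position, orientation): joint angles nearest the present ones, or None.
- get_obs(): the state.
- read_camera(name): name is "scene" or "top" or "wrist"; returns (picture, depth): 400x640x3 uint8, red, green, blue; 400x640 float32, mm along the optical axis (not along the pixel's ray), 0 where there is no reading.
- calibration(name): a dict with "camera_matrix" (3x3 intrinsics, pixels), "R" (3x3) and "t" (3): a world point X has camera coordinates R X + t; the wrist camera has in their place "T_tool_cam" (4x4, takes a point from camera to tool coordinates, whose origin is the TCP and whose axes are the flange's). Camera axes: x right, y down, z forward; pixel columns grow to the right and rows downward; lengths in mm; the calibration is good to about 2 mm. A picture is of the moment at which its call begins: read the wrist's pose just before it. calibration takes no time and is no camera call.
A pose or a line that the arm cannot do raises PlanningError and nothing moves.
- close_job(): hands the job in; it is judged then, once.
Trained networks look in the newest picture that a camera, given by its name, has taken for a name from the list of things; names that differ only in an ending like _2 or _b are one class to them, and where a whole thing is asked for, a point or a joint stands for the part that bears it (a point fixed in the world has none). Each returns a list of dicts, best first, with "conf" (0 to 1); they miss things now and then, are a little off and sometimes report something else, mostly with a low value. They report only what shows in the picture. A call takes as long as a camera call.
- find_in(camera, name): "box" ([left, top, right, bottom] as shares, 0 to 1, of the picture: columns of its width, rows of its height, round what is visible of it).
- silhouettes(camera, name): "region" (400x640 bool, what is visible of it) and "box" ([left, top, right, bottom] as shares, 0 to 1, of the picture: columns of its width, rows of its height, round what is visible of it).
The state is a dict: "clock": time; "joint_pos": joint angles; "qvel": joint speeds; "tau": joint torques, N m; "eef_pos": TCP position; "ee_rot": TCP orientation; "force": force on the tool from outside, world axes, zero at the start; "wrist_torque": the same for the moment, N m; "grip_width": finger opening in mm; "finger_force": force on a finger pad.
Only numpy, scipy, OpenCV 4.12 (cv2) and the standard library are available. Lean on these libraries where they do the work, as an engineer would, in place of code of your own. Each camera call takes 0.05 s, during which the arm holds its last target. There are 200 camera calls.

## Task

Lock the printing bed for the next print by pressing three of its controls in this order, each until it is fully home: first push the round plunger right down, then the long bar key right down, and last press down the raised end of the rocker so that it tips right over. Leave the square release key alone, and do not lift or shift the carved block or any of the loose things on and around the bed; nothing needs to be gripped.

Things in the scene. Friction and masses are not known exactly. Their poses are not given: they have to be found in the camera images.
- plunger (a joint): Register plunger: the ROUND key, 30 mm diameter, on a 44 x 44 mm housing. Aluminium, top 66 mm above the table when up. Value in m: 0 up (starts 0 to 0.002), 0.010 fully down on a hard stop, then 6 mm proud of its steel housing. Slides straight down, needs about 4 N (friction, some damping: press at about 30 mm/s), no spring, stays where left.
- plunger_top (a point): Centre of the top face of the round plunger (moves with it); press straight down here.
- bar (a joint): Clamp key: the LONG BAR key, 60 x 16 mm, long side along the bed's x axis, on a 74 x 40 mm housing. Aluminium, top 66 mm above the table when up. Value in m: 0 up (starts 0 to 0.002), 0.010 fully down on a hard stop, then 6 mm proud of its steel housing. Slides straight down, needs about 4 N (friction, some damping: press at about 30 mm/s), no spring, stays where left.
- bar_top (a point): Centre of the top face of the long bar key (moves with it); press straight down here.
- rocker (a joint): Lock: aluminium ROCKER plate 80 x 30 x 8 mm between two cheeks, along the bed's x axis, a see-saw on a pivot under its middle (46 mm above the table, 22 mm under the plate's top). Its end away from the robot (+x) is raised. Value in rad: 0 that end up (starts 0 to 0.05), 0.2 level, 0.4 fully over on a hard stop. Takes about 2 N at the raised end, more nearer the pivot, no spring, stays where left.
- rocker_top (a point): Point on the rocker plate's top face near its raised end, 30 mm along the plate from its middle (moves with it: about 74 mm above the table when raised, 12 mm lower when fully over); press straight down here.
- release (a joint): Release key: the SQUARE key, 28 x 28 mm, on a 44 x 44 mm housing; to be left alone. Aluminium, top 66 mm above the table when up. Value in m: 0 up (starts 0 to 0.002), 0.010 fully down on a hard stop, then 6 mm proud of its steel housing. Slides straight down, needs about 4 N (friction, some damping: press at about 30 mm/s), no spring, stays where left.
- release_top (a point): Centre of the top face of the square release key.
- bed: Fixed grey printing bed, plate 270 (x) x 330 (y) x 20 mm, origin at the centre of its underside on the table, x axis roughly away from the robot. Toward each corner, 55 mm in x and 130 mm in y from its centre, stands one control: plunger, bar, release and rocker, in any arrangement, turned with the bed.
- block: Carved dark wooden printing block 130 x 160 x 24 mm lying loose on the middle of the bed between low steel rails; origin at the centre of its underside (20 mm above the table).
- pad: Loose round cork rubbing pad, 72 mm diameter with a wooden handle bar, 32 mm tall, lying on the block; origin at the centre of its underside.
- weight: Loose turned brass weight, 34 mm diameter, 34 mm tall, on the bed's near strip; origin at its underside.
- stub: Loose wooden offcut 30 x 60 x 22 mm on the bed's far strip; origin at its underside.
- jar: Loose black lidded ink jar, 60 mm diameter, 70 mm tall, on the table left of the bed, beyond the brush; origin at its underside.
- dish: Loose black ink dish, 90 mm diameter, 30 mm tall, on the table right of the bed; origin at its underside.
- brush: Loose brush 170 mm long lying on the table close along the left side of the bed, 20 mm tall; origin at the middle of its length, underside.

How it is judged (in metres and radians):
On the way, in this order (a step that is already met when the one before it is completed fails the run):
1. the round plunger is pressed fully home (value of joint plunger above 0.008 m), for 0.1 s.
2. then the long bar key is pressed fully home (value of joint bar above 0.008 m), for 0.1 s.
3. then the rocker is tipped right over (value of joint rocker above 0.32 rad), for 0.1 s.
At the end, for the whole second after the job is handed in: Round plunger and long bar key both at least 8 mm of their 10 mm down, rocker past 0.32 of its 0.4 rad, the square release key less than 4 mm down, the block within 15 mm and all other loose things within 30 mm of where they started (value of joint each of plunger, bar above 0.008 m and value of joint rocker above 0.32 rad and value of joint release below 0.004 m and distance of block from where it was at the start of the episode below 0.015 m and distance of each of pad, weight, stub, jar, dish, brush from where it was at the start of the episode below 0.03 m); the robot touches nothing.
It fails at once if the long bar key is pressed more than 5 mm before the round plunger is home (value of joint bar above 0.005 m and value of joint plunger below 0.008 m).
It fails at once if the rocker is tipped past 0.15 rad before the long bar key is home (value of joint rocker above 0.15 rad and value of joint bar below 0.008 m).
It fails at once if the square release key is pressed (4 mm or more) (value of joint release above 0.004 m).
It fails at once if the carved block is lifted or shifted by more than 15 mm (distance of block from where it was at the start of the episode above 0.015 m).
It fails at once if a loose bystander is lifted or shifted by more than 30 mm, or the jar tipped over (angle between jar's own z axis and vertical above 0.5 rad or distance of any of pad, weight, stub, jar, dish, brush from where it was at the start of the episode above 0.03 m).
It also fails if it takes over 48 s, if anything falls off the work surface, if the arm or the gripper's body presses on something with over 40 N, if the wrist force passes 120 N, or if a joint passes its speed limit or range.

## Working session

There is one attempt and no reset: what is moved stays moved. The work goes in short steps, each a Python script; the robot and the scene stay as the last script left them, time stands still between calls to the robot, and variables do not carry over. Pictures are saved under pics/ and viewed, at most 10 in all, crops included, and the job is handed in when it is done.

```bash
mkdir -p pics
cat > h.py <<'E'
from bench import *
import numpy as np, cv2
def pts(cam, depth, mask):
    c=calibration(cam);K=c["camera_matrix"];R=np.array(c["R"]);t=np.array(c["t"])
    v,u=np.nonzero(mask&(depth>0));d=depth[v,u]
    P=np.linalg.inv(np.array(K))@np.vstack([u*d,v*d,d])
    return (R.T@(P-t[:,None])).T
E
python3 - <<'E'
from h import *
for cam in ("top","scene"):
    im,d=read_camera(cam); cv2.imwrite(f"pics/{cam}.png",im[:,:,::-1]); np.save(f"{cam}_d.npy",d); np.save(f"{cam}_i.npy",im)
    for n in ("plunger","bar","rocker","release","plunger_top","bar_top","rocker_top","release_top"):
        for s in silhouettes(cam,n)[:2]:
            p=pts(cam,d,s["region"])
            if len(p): 
                z=np.percentile(p[:,2],95); q=p[p[:,2]>z-5]
                print(cam,n,round(s["conf"],2),np.round(np.array(s["box"])*[640,400,640,400]),len(p),"ztop",z.round(1),"mean top",q.mean(0).round(1))
    for n in ("bed","block","jar"):
        for s in silhouettes(cam,n)[:1]: print(cam,n,s["conf"],np.median(pts(cam,d,s["region"]),0).round(1))
print(get_obs()["clock"])
E
```

```text
top bar 0.26 [272. 220. 283. 225.] 56 ztop 68.4 mean top [508.6 144.5  65.9]
top rocker 0.89 [278. 164. 294. 198.] 302 ztop 74.9 mean top [637.  120.5  72.4]
top rocker 0.45 [304. 202. 330. 228.] 548 ztop 77.3 mean top [536.2  31.4  76.2]
top plunger_top 0.6 [272. 218. 282. 228.] 90 ztop 68.3 mean top [509.7 144.8  65.5]
top bar_top 0.47 [366. 231. 377. 253.] 130 ztop 69.4 mean top [ 456.6 -104.9   66.8]
top rocker_top 0.54 [413. 187. 445. 221.] 754 ztop 31.1 mean top [ 565.6 -280.2   29.7]
top rocker_top 0.52 [280. 171. 290. 200.] 318 ztop 74.7 mean top [635.8 120.5  72.3]
top release_top 0.42 [375. 202. 386. 211.] 87 ztop 69.6 mean top [ 565.2 -130.4   66.8]
top release_top 0.32 [308. 243. 315. 256.] 120 ztop 53.7 mean top [435.8  50.3  51.7]
top bed 0.77 [530.3  10.8  20.7]
top block 0.9 [535.2  -4.5  44.9]
top jar 0.86 [620.2 258.2  69.3]
scene plunger 0.7 [351. 179. 366. 198.] 184 ztop 66.7 mean top [512.1 147.1  65.1]
scene bar 0.81 [232. 178. 241. 202.] 224 ztop 67.3 mean top [ 461.2 -103.5   65.6]
scene rocker 0.82 [352. 214. 371. 246.] 510 ztop 74.5 mean top [640.6 120.7  72.2]
scene release 0.58 [217. 221. 233. 239.] 252 ztop 66.4 mean top [ 567.2 -128.6   64.6]
scene plunger_top 0.74 [352. 182. 367. 197.] 177 ztop 66.7 mean top [512.7 146.9  65.1]
scene bar_top 0.66 [230. 176. 242. 200.] 229 ztop 67.3 mean top [ 460.7 -103.3   65.6]
scene rocker_top 0.61 [350. 212. 372. 246.] 522 ztop 74.5 mean top [640.6 120.8  72.2]
scene rocker_top 0.22 [220. 221. 234. 240.] 213 ztop 66.5 mean top [ 567.7 -128.3   64.6]
scene release_top 0.53 [221. 223. 233. 240.] 230 ztop 66.5 mean top [ 567.3 -128.7   64.6]
scene release_top 0.28 [299. 172. 315. 186.] 192 ztop 53.8 mean top [441.3  51.7  52.3]
scene bed 0.93 [608.9   8.7  20.8]
scene block 0.98 [563.6  -4.7  45. ]
scene jar 0.76 [638.7 257.5  55.4]
1.2
```

Run:
```python
from h import *
cr=[]
for cam in ("top","scene"):
    d=np.load(f"{cam}_d.npy")
    p=pts(cam,d,d>0)
    for n,c in dict(plunger=(511,146),bar=(459,-104),release=(566,-129),rocker=(620,121)).items():
        q=p[(np.hypot(p[:,0]-c[0],p[:,1]-c[1])<60)&(p[:,2]>(61.5 if n!="rocker" else 57))&(p[:,2]<85)]
        r=cv2.minAreaRect(q[:,:2].astype(np.float32))
        print(cam,n,len(q),np.round(r[0],1),np.round(r[1],1),round(r[2],1),np.median(q[:,2]).round(1), q[:,:2].mean(0).round(1))
a=cv2.imread("pics/top.png")[150:270,240:460]; b=cv2.imread("pics/scene.png")[130:280,190:410]
f=lambda i:cv2.resize(i,(792,int(i.shape[0]*3.6)) if 0 else (440,i.shape[0]*2),interpolation=cv2.INTER_CUBIC)
cv2.imwrite("pics/both.png",np.vstack([f(a),f(b)]))
```

```text
top plunger 88 [510.1 144.3] [27.1 26.9] 2.5 64.8 [509.3 144.6]
top bar 129 [ 458.1 -105.4] [15.9 59.3] 77.9 65.5 [ 457.4 -104.9]
top release 97 [ 564.6 -130.7] [27.9 27.8] 80.0 64.8 [ 565.2 -130.3]
top rocker 362 [615.4 123.7] [80.1 46.3] 0.6 67.4 [616.1 123.7]
scene plunger 131 [511.4 147.3] [27.4 28.9] 69.0 65.2 [512. 147.]
scene bar 174 [ 459.7 -103.4] [16.3 61.3] 79.3 65.7 [ 461.5 -103.4]
scene release 178 [ 566.2 -128.7] [28.6 28.1] 82.9 64.6 [ 567.2 -128.6]
scene rocker 565 [618.  125.7] [47.7 78.8] 80.1 68.5 [621.4 124.8]
```

View pics/both.png

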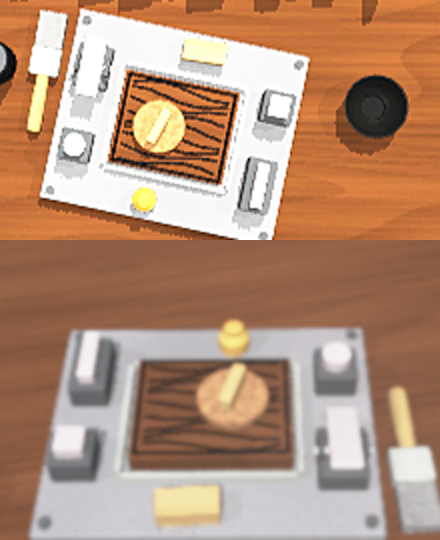

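The pictures agree with the fits: plunger near left, rocker far left, bar near right, square release key far right, bed turned about -12°. I'll press the plunger first.

```bash
cat >> h.py <<'E'
from scipy.spatial.transform import Rotation as Ro
a=np.radians(-11.9); ex=np.array([np.cos(a),np.sin(a),0])
def orient(s):
    y=s*ex; z=np.array([0,0,-1.]); x=np.cross(y,z)
    q=Ro.from_matrix(np.c_[x,y,z]).as_quat(); return [q[3],q[0],q[1],q[2]]
def press(xy,ztop,zend,q):
    movep([*xy,150],q); movel([*xy,ztop+8],feed=120)
    s=movel([*xy,zend],feed=28,f_stop=25); pause(0.25)
    o=get_obs(); print("stop",s,"tcp",np.round(o["eef_pos"],1),"F",np.round(o["force"],1))
    movel([*xy,150],feed=120); print("clock",get_obs()["clock"])
E
python3 - <<'E'
from h import *
o=get_obs(); print(o["ee_rot"],o["force"])
close()
best=None
P=[(510.8,145.8),(458.9,-104.4),(646,118.5)]
for s in (1,-1):
    J=[solve_ik([*p,150],orient(s)) for p in P]
    print(s,[None if j is None else np.round(j,2) for j in J])
    if all(j is not None for j in J):
        c=max(abs(j[5]) for j in J)
        if best is None or c<best[0]: best=(c,s)
s=best[1];print(s)
movep([*P[0],200],orient(s))
press(P[0],66,53,orient(s))
im,d=read_camera("scene")
p=pts("scene",d,d>0)
for c in P[:2]:
    q=p[(np.hypot(p[:,0]-c[0],p[:,1]-c[1])<6)]; print(np.median(q[:,2]))
E
```

```text
[-7.22536685e-06  9.86685124e-01  1.62642143e-01  9.49650954e-06] [-0.22437846 -0.20491687  0.35375045]
1 [array([ 0.06,  0.06,  1.92, -0.  ,  1.16,  0.27]), array([-0.47, -0.09,  2.07, -0.  ,  1.16, -0.26]), array([ 0.01,  0.34,  1.6 , -0.  ,  1.21,  0.22])]
-1 [None, None, None]
1
stop True tcp [511.4 145.9  56. ] F [-1.9 -0.8  5.5]
clock 7.8083
56.94286055181023
66.00527785458331
```

Run:
```python
from h import *
def chk():
    im,d=read_camera("scene"); p=pts("scene",d,d>0)
    for n,c in dict(pl=(510.8,145.8),bar=(458.9,-104.4),rel=(565.4,-129.7),rk=(646,118.5),rk0=(587.4,130.9)).items():
        q=p[(np.hypot(p[:,0]-c[0],p[:,1]-c[1])<5)]; print(n,np.median(q[:,2]).round(1),end=" ")
    print(); return im
press((458.9,-104.4),66,53,orient(1)); chk()
press((646,118.5),76,50,orient(1)); 
movep([520,-350,230],orient(1)); im=chk()
cv2.imwrite("pics/end.png",im[120:290,180:440,::-1].repeat(2,0).repeat(2,1))
```

```text
stop True tcp [ 459.5 -104.7   56. ] F [-2.4  1.4  6.2]
clock 11.5
pl 57.0 bar 57.4 rel 64.5 rk 45.1 rk0 63.5 
stop True tcp [651.6 117.7  62.8] F [-0.8 -0.5  6.7]
clock 15.4083
pl 57.0 bar 57.4 rel 64.8 rk 34.6 rk0 75.3
```

View pics/end.png

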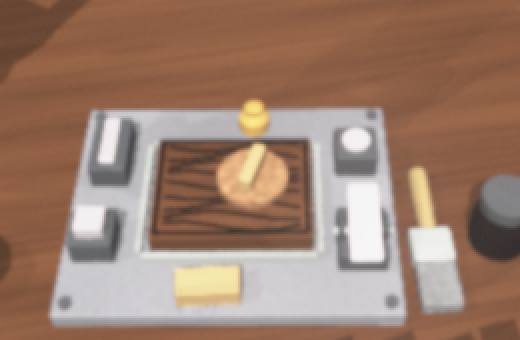

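The picture shows the rocker tipped over: its near end is now at 75 mm, up from 63.5 mm. The plunger and bar are down at about 57 mm, the release key is still up, and the loose things have not moved.

```bash
python3 -c "
from h import *
print(close_job())"
```

```text
the job is handed in; nothing more can be done
None
```

The plunger, bar key and rocker were pressed fully home in that order, the release key and loose things were left undisturbed, and the job is handed in (the judge returned no verdict).

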